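# Unlock a battery pack and dock it in a sloping charger

## Task

Lift the keeper bar out of its two open brackets and lay it down flat on the worktop. Then take the battery pack out of the cradle and slide it, nose first and right way up, down into the charger's sloping bay: the contact block hidden inside drags stiffly, so keep pushing until the pack is fully home against the solid stop, without forcing it. Leave it there, and do not knock over or push away the glue stick, tape measure and small spool that stand nearby.

Things in the scene. Friction and masses are not known exactly. Their poses are not given: they have to be found in the camera images.
- keeper: Loose steel keeper bar, 0.22 kg: 12 mm square, 148 mm long along x, a square plate (5 x 30 x 24 mm) at each end, and on its middle an upright tab to pinch across y (40 mm along x, 12 mm thick in y, from 18 to 48 mm above the origin). Origin: middle, level with the plates' underside, on which it stands stably, tab up. At the start it rests in the cradle's brackets 2 mm over the pack.
- cradle: Fixed aluminium cradle, base 150 (x) x 186 (y) x 8 mm, origin under its middle. Brackets at x +-58 mm, y 0: 14 x 36 mm, 70 mm high, notch open upward, 16 wide, 16 deep. The pack lies along y, nose to +y. Cradle and charger stand left and right of the middle, either way round; the worktop between (world y within 50 mm of 0, x 0.38 to 0.56 m) is clear: put the keeper there.
- pack: Loose dark battery pack, 0.3 kg, 160 long (y) x 36 wide (x) x 32 high (z) mm; origin: middle of its underside. +y end is the nose: the last 8 mm are a narrower step, 30 x 24 mm, with contact strips. The tail half's flanks are free for the fingers; grip it about 28 mm from the tail end. It starts flat in the cradle, underside 20 mm above the worktop.
- pack_nose (a point): Point at the pack's nose end, middle of its width, level with the underside (pack x 0, y +80 mm, z 0).
- pack_tail (a point): Point at the pack's tail end, middle of its width, level with the underside (pack x 0, y -80 mm, z 0).
- charger: Fixed grey charger, 100 x 190 mm, 135 mm high; origin on the worktop straight below the bay mouth. Its one blind bay runs along charger +y and downward at 30 degrees below level. Hooded part: 39.6 mm wide inside, 36 mm floor to roof, roof 6 mm thick. The solid stop is hidden: the nose ends 55 to 78 mm past the mouth along the slope, different every time. Push with 12 to 30 N, never over 60 N.
- bay_mouth (a point): Middle of the bay floor at the mouth of the hood, 75 mm above the worktop. Before the mouth the sloping floor goes on upward, open above: 36 mm with side rails 14 mm high that flare outward, then a bare tongue 30 mm wide up to 96 mm from the mouth, which fingers can straddle. The pack can be laid on it at 30 degrees and slid in.
- contact (a joint): Contact block hidden in the bay in front of the stop: 0 as found, 0.008 m when the pack has pushed it all the way to the solid stop. About 7 N of steady friction, no spring: it stays where it is pushed.
- glue: Glue stick, 95 mm tall, upright behind the middle; a loose bystander to leave alone; origin under its middle.
- tape_measure: Tape measure, 91 mm, to the left; a loose bystander to leave alone; origin under its middle.
- spool: Small spool, 62 mm wide, to the right; a loose bystander to leave alone; origin under its middle.

How it is judged:
By the outcome, as a careful person would: the job done as asked, in the order asked, and still so for the second after the job is handed in, with the robot touching nothing.
It also fails if it takes over 61 s, if anything falls off the work surface, if the arm or the gripper's body presses on something with over 40 N, if the wrist force passes 120 N, or if a joint passes its speed limit or range.

## Robot

A 6-joint arm with a two-finger parallel gripper is mounted at the origin on a cart in front of the work surface, level with it; the furniture and walls round the work are solid. World frame = base frame: x ahead of the robot, y to its left, z up, the work surface at z = 0. Lengths are in m, angles in rad, forces in N, time in s.
With the tool pointing down it reaches from about 0.35 to 0.85 m from the base axis. Payload 8.1 kg.
Tool frame: the origin (TCP) lies between the finger pads; the fingertips stand 11 mm ahead of it and the grasp point (between the pads) lies 8 mm behind it (tips_ahead is the z of the fingertips in the tool frame, in m); z points along the fingers, y is the line along which they close (so a half turn about z gives the same grasp; the last joint's range is limited). The gripper opens to 93 mm and grips with 3 to 60 N. Pads are 15 mm wide; open, the fingers measure 128 mm over their backs; the gripper's body (75 mm by 188 mm) begins 65 mm behind the grasp point.
Start: joints at [1.022, 0.13, 1.488, -0, 1.523, -0.085], TCP at [0.268, 0.537, 0.23] pointing down, gripper open.
Joint ranges: [-2.96, 2.96], [-0.89, 2.26], [0.02, 2.5], [-1.34, 4.48], [0, 2.73], [-2.66, 2.66]. Speed limits (rad/s): [2.39, 2.39, 2.79, 3.14, 3.14, 3.14].

## Interface

Orientations are given as a rotation vector (axis times angle).
In Python, from plant import read_state, read_camera, close_job, tips_ahead gives the robot as it stands. The module is installed in compiled form; this text tells all that it offers.
- The arm moves only by the tool move_arm, never from a script. Its argument "plan" is a list of rows, each a list of 7 numbers: the turn, a rotation vector about the tool's x, y, z in units of 6 degrees (1.0 is 6 degrees), then the shift along the tool's x, y, z in units of 25 mm (1.0 is 25 mm), then the finger opening in mm, from 0 to 93. A call has exactly 10 rows; each row shifts and turns the commanded pose from where the row before left it, along the tool's axes as they then stand; what a row does not reach is not made up. A row lasts 1/10 s, in which the tool goes at most 50 mm and 8.59 degrees, less where a joint would pass 70% of its speed; a pose out of reach is approached as far as the arm can. A call is refused whole if a number of a shift passes 1 or a number of a turn 1, either way. A call with a gripper value outside its range is refused whole. The fingers move at their own pace and stop on an object; "force" is the grip in N (left out, the last holds). Time passes only in rows, so rows that do not move let the fingers close, or fill a call up. It gives the time, the measured TCP pose, the force, the opening and the grip force at its end, in the units of the state.
- read_state(): the state, without advancing time (a new reading comes with each control period).
- read_camera(name): name is "side" or "top" or "wrist"; returns a dict with "frame" (384x512x3 uint8, red, green, blue), "z_map" (384x512 float32, m along the optical axis (not along the pixel's ray), 0 where there is no reading), "fx", "fy", "cx", "cy" (pixels), "distortion" ([k1, k2, p1, p2, k3] as OpenCV has them; the pictures are not rectified), "rvec" (rotation vector, rad) and "tvec" (3), from world to camera coordinates, as OpenCV has them. Camera axes: x right, y down, z forward; pixel columns grow to the right and rows downward; lengths in m; the calibration is good to about 2 mm. A picture is of the moment at which its call begins.
- close_job(): hands the job in; it is judged then, once.
The state is a dict: "t": time; "q": joint angles; "dq": joint speeds; "joint_torque": joint torques, N m; "tool_pos": TCP position; "orientation": TCP orientation; "force": force on the tool from outside, world axes, zero at the start; "wrist_torque": the same for the moment, N m; "opening": finger opening in m; "gripper_force": force on a finger pad.
Only numpy, scipy, OpenCV 4.12 (cv2) and the standard library are available. Lean on these libraries where they do the work, as an engineer would, in place of code of your own. Each camera call takes 0.05 s, during which the arm holds its last target. There are 200 camera calls.

## Working session

There is one attempt and no reset: what is moved stays moved. The work goes in short steps, Python scripts to look and compute and a tool call to move; the robot and the scene stay as the last step left them, time stands still between calls to the robot, and variables do not carry over. Pictures are saved under pics/ and viewed, at most 11 in all, crops included, and the job is handed in when it is done.

Besides the shell and the picture viewer there is one more tool, called after "Emit:" in YAML: its name, and indented under it one key for each argument. move_arm: Moves the arm, as the interface text tells. Its arguments: {"type":"object","properties":{"plan":{"type":"array","items":{"type":"array","items":{"type":"number"}}},"force":{"type":"number"}},"required":["plan"]}

```bash
mkdir -p pics
cat > h.py <<'E'
import numpy as np, cv2, pickle
from scipy.spatial.transform import Rotation as R
from plant import *
def cam(n):
    c=read_camera(n); return c
def world(c,mask=None):
    """world xyz per pixel from z_map"""
    h,w=c['z_map'].shape
    u,v=np.meshgrid(np.arange(w),np.arange(h))
    K=np.array([[c['fx'],0,c['cx']],[0,c['fy'],c['cy']],[0,0,1.]])
    p=cv2.undistortPoints(np.stack([u,v],-1).reshape(-1,1,2).astype(np.float64),K,np.array(c['distortion'])).reshape(h,w,2)
    z=c['z_map'].astype(float)
    P=np.dstack([p[...,0]*z,p[...,1]*z,z])
    Rm=cv2.Rodrigues(np.array(c['rvec'],float))[0]
    W=(P-np.array(c['tvec']).ravel())@Rm
    W[z==0]=np.nan
    return W
def save(c,n): cv2.imwrite('pics/'+n,c['frame'][:,:,::-1])
E
python3 - <<'E'
from h import *
for n in ('top','side'):
    c=cam(n); pickle.dump(c,open(n+'.pkl','wb')); save(c,n+'.png')
a=cv2.imread('pics/top.png');b=cv2.imread('pics/side.png')
print(read_state(), tips_ahead)
for n in ('top','side'):
    c=pickle.load(open(n+'.pkl','rb'));print(c['fx'],c['distortion'], -cv2.Rodrigues(np.array(c['rvec']))[0].T@np.array(c['tvec']).ravel())
E
```

```text
{'t': 0.1, 'q': array([ 1.02159754e+00,  1.31081673e-01,  1.48916653e+00,  2.50388592e-05,
        1.52301228e+00, -8.53358952e-02]), 'dq': array([-0.00115421, -0.00130794,  0.00038809,  0.00123377,  0.00154525,
       -0.00033126]), 'joint_torque': array([ 1.90417566e-03, -5.61345041e+01, -4.93092155e+01,  7.70941051e-02,
        2.91847810e-02, -8.19428374e-05]), 'tool_pos': array([0.26812029, 0.53620373, 0.22869682]), 'orientation': array([-7.21995779e-01, -3.05694326e+00,  2.47638917e-03]), 'force': array([0.26858626, 0.17499739, 0.42488452]), 'wrist_torque': array([-0.03731367,  0.02433084,  0.0015559 ]), 'gripper_force': 0.0, 'opening': 0.09276214032551272} 0.011
392.47284864358653 [-0.08761114  0.          0.          0.          0.        ] [0.28566408 0.03587383 1.20877162]
407.46730710896594 [-0.14980341  0.          0.          0.          0.        ] [-0.09126752 -0.98007867  0.53237136]
```

View pics/top.png

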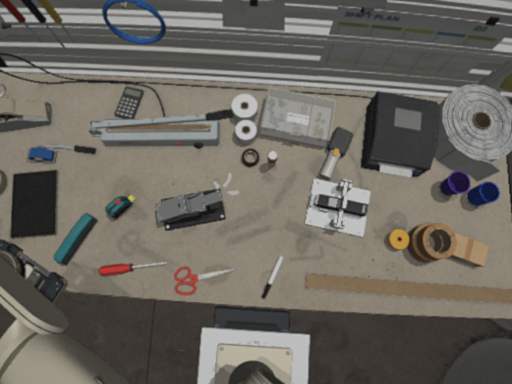

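View pics/side.png

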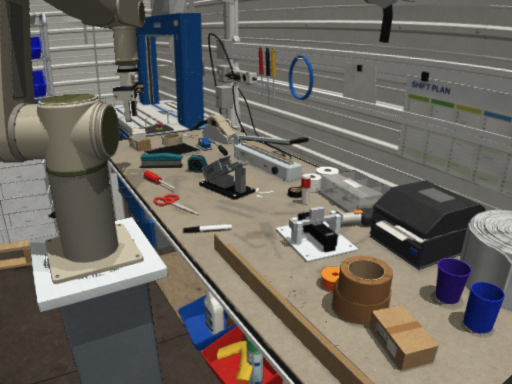

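The top view shows the cradle, with the dark pack and the keeper across it, at about (338,207). The charger is at about (190,208), the glue stick at (272,157), the tape measure at (120,205) and the spool at (399,239). The side view agrees. Next I'll measure the depth clouds.

Run:
```python
from h import *
c=pickle.load(open('top.pkl','rb'));W=world(c)
f=c['frame']
A=cv2.resize(f[170:245,145:240],None,fx=5,fy=5,interpolation=cv2.INTER_CUBIC)
B=cv2.resize(f[170:245,295:420],None,fx=5,fy=5,interpolation=cv2.INTER_CUBIC)[:, :625]
C=np.vstack([cv2.resize(A,(380,300)),cv2.resize(B,(500,300))[:, :380]]) if 0 else np.hstack([cv2.resize(A,(342,270)),cv2.resize(B,(450,270))])
cv2.imwrite('pics/c1.png',C[:,:,::-1])
def blob(r,zmin,zmax,src=W):
    (u0,u1,v0,v1)=r; P=src[v0:v1,u0:u1].reshape(-1,3); P=P[(P[:,2]>zmin)&(P[:,2]<zmax)]
    return P
def rect(P): 
    r=cv2.minAreaRect(P[:,:2].astype(np.float32)); return np.round(r[0],4),np.round(r[1],4),round(r[2],2)
print('table z',np.nanmedian(W[235:260,180:300,2]))
for n,r,a,b in [('charger',(150,232,180,235),.02,.2),('chg top',(150,232,180,235),.12,.16),('cradle',(300,375,172,242),.004,.012),('cr all',(300,375,172,242),.004,.2),('pack',(300,375,172,242),.04,.058),('keeper',(300,375,172,242),.062,.08),('tab',(300,375,172,242),.085,.13),('glue',(262,282,145,170),.03,.12),('tape',(102,137,190,222),.01,.12),('spool',(385,412,225,252),.02,.12)]:
    P=blob(r,a,b); print(n,len(P),rect(P),P[:,2].min().round(3),P[:,2].max().round(3))
# height maps
np.set_printoptions(linewidth=250)
print((W[186:232:2,150:232:3,2]*1000).round()); print((W[178:240:2,300:374:3,2]*1000).round())
```

```text
table z 0.0003174255943369208
charger 1290 (array([0.4973, 0.2205]), array([0.058 , 0.2006]), 15.71) 0.021 0.129
chg top 34 (array([0.5052, 0.1706]), array([0.0381, 0.0979]), 14.96) 0.12 0.129
cradle 1717 (array([ 0.5401, -0.2374]), array([0.2218, 0.2434]), 3.6) 0.004 0.012
cr all 3041 (array([ 0.5401, -0.2374]), array([0.2218, 0.2434]), 3.6) 0.004 0.1
pack 612 (array([ 0.5358, -0.2355]), array([0.1226, 0.1415]), 29.54) 0.04 0.058
keeper 266 (array([ 0.5366, -0.2361]), array([0.0365, 0.1506]), 80.63) 0.062 0.079
tab 68 (array([ 0.536 , -0.2358]), array([0.0127, 0.0416]), 80.68) 0.086 0.1
glue 115 (array([ 0.6615, -0.0162]), array([0.0273, 0.0277]), 8.8) 0.032 0.104
tape 390 (array([0.4862, 0.4426]), array([0.0404, 0.0752]), 46.33) 0.01 0.071
spool 353 (array([ 0.4441, -0.4286]), array([0.0741, 0.0611]), 82.32) 0.02 0.044
[[ -4.  -0.  -3.   2.   3.  -2.   1.  -3.   2.  -0.  -0.   1.  -1.   5.  -4.   5.   0.   5.   2.   4.  -5.  -2.   4.   4.   2.  -3.   1.  -3.]
 [  2.   2.   1.  -3.  -1.  -1.   2.   3.   1.   4.  -1.   0.   0.  -2.   3.   0.   3.   6.   6.  -3.   4.  -2.   2.  10.   
[... 5516 characters left out ...]
  7.  6. 11. 11.  5. 10. 67. 68. 71. 55. 11.  6. 12.  8.  8.  3.  8.  0. -2.  4.]
 [-2. -0.  1.  4.  1.  2.  0. -0.  6.  4. 10.  8. 11. 60. 65. 12. 13.  8.  7.  7.  9.  9. -1.  6.  1.]
 [-6.  3. -1.  2.  2.  3.  2.  6. -1. -0. -1.  6.  6.  7. 12. 10. 10.  8. 12. 11. 10.  9. -1. -2.  3.]
 [ 2.  0.  1. -4. -5. -2.  0. -1.  2.  2.  4.  1. -4. -3.  7.  8. nan  7.  6.  9.  7.  0. -3. -3.  5.]
 [ 2.  1. -2.  2.  1.  2.  0.  1.  3.  2. -1.  2.  2. -5. -1.  1. -3.  9. nan  9.  6.  1. -2.  3.  1.]
 [-1. -2.  1. -2.  0. -2. -4.  2.  3.  7. -5.  3. -1.  2.  1.  3.  1.  3.  2.  4. 10.  2. -1.  0. -0.]
 [ 1.  0.  2. -2.  0.  2. -0.  0. -0.  2.  0. -1.  3. -1. -2.  4.  2.  2.  1.  5. -2.  2.  1.  1.  1.]]
```

View pics/c1.png

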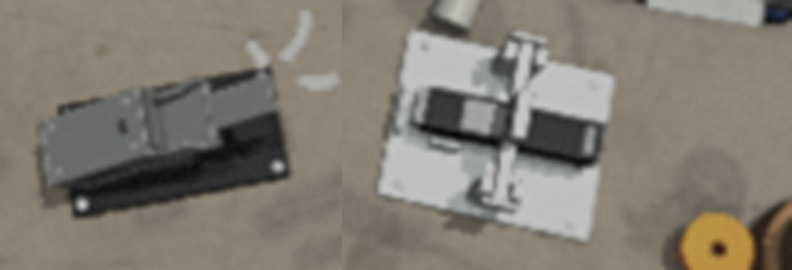

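```bash
cat >> h.py <<'E'
from scipy.linalg import logm,expm
def Rdown(heading,pitch=0):
    """tool y along heading (deg), tool z down, then nose(tool x) pitched down by pitch deg"""
    a=np.radians(heading); y=np.array([np.cos(a),np.sin(a),0]); z=np.array([0,0,-1.]); x=np.cross(y,z)
    return np.c_[x,y,z]@R.from_euler('y',pitch,degrees=True).as_matrix()
def go(pos,Rt,n=10):
    s=read_state(); T=np.eye(4);T[:3,:3]=R.from_rotvec(s['orientation']).as_matrix();T[:3,3]=s['tool_pos']
    G=np.eye(4);G[:3,:3]=Rt;G[:3,3]=pos
    L=np.real(logm(np.linalg.inv(T)@G))/n; D=expm(L)
    r=R.from_matrix(D[:3,:3]).as_rotvec(degrees=True)/6; t=D[:3,3]/.025
    print('rows',n,np.round(np.r_[r,t],3).tolist(),'t',s['t'])
    return T
E
python3 - <<'E'
from h import *
print(Rdown(0,30))
go([.536,-.236,.25],Rdown(80.6),30)
E
```

```text
[[ 0.         1.         0.       ]
 [ 0.8660254  0.         0.5      ]
 [ 0.5        0.        -0.8660254]]
rows 30 [-0.001, -0.0, -0.095, -0.664, -0.869, -0.028] t 0.1
```

Emit:
move_arm:
  plan:
    - [0,0,-0.1,-0.66,-0.87,-0.03,93]
    - [0,0,-0.1,-0.66,-0.87,-0.03,93]
    - [0,0,-0.1,-0.66,-0.87,-0.03,93]
    - [0,0,-0.1,-0.66,-0.87,-0.03,93]
    - [0,0,-0.1,-0.66,-0.87,-0.03,93]
    - [0,0,-0.1,-0.66,-0.87,-0.03,93]
    - [0,0,-0.1,-0.66,-0.87,-0.03,93]
    - [0,0,-0.1,-0.66,-0.87,-0.03,93]
    - [0,0,-0.1,-0.66,-0.87,-0.03,93]
    - [0,0,-0.1,-0.66,-0.87,-0.03,93]

```text
t: 1.1
tool_pos: [0.3311, 0.2699, 0.2368]
orientation: [-0.56, -3.091, 0.001]
force: [0.9, 0.3, 0.2]
opening: 0.0929
gripper_force: 0.0
```

Emit:
move_arm:
  plan:
    - [0,0,-0.1,-0.66,-0.87,-0.03,93]
    - [0,0,-0.1,-0.66,-0.87,-0.03,93]
    - [0,0,-0.1,-0.66,-0.87,-0.03,93]
    - [0,0,-0.1,-0.66,-0.87,-0.03,93]
    - [0,0,-0.1,-0.66,-0.87,-0.03,93]
    - [0,0,-0.1,-0.66,-0.87,-0.03,93]
    - [0,0,-0.1,-0.66,-0.87,-0.03,93]
    - [0,0,-0.1,-0.66,-0.87,-0.03,93]
    - [0,0,-0.1,-0.66,-0.87,-0.03,93]
    - [0,0,-0.1,-0.66,-0.87,-0.03,93]

```text
t: 2.1
tool_pos: [0.4215, 0.0124, 0.2444]
orientation: [-0.398, -3.116, -0.0]
force: [-0.1, 0.5, -1.3]
opening: 0.0931
gripper_force: 0.0
```

Run:
```python
from h import *
print(go([.536,-.236,.25],Rdown(80.6),10)[:3,3])
c=cam('wrist'); pickle.dump(c,open('w1.pkl','wb')); save(c,'w1.png')
Rm=cv2.Rodrigues(np.array(c['rvec']))[0];print(-Rm.T@np.array(c['tvec']).ravel(),Rm[2])
```

```text
rows 10 [-0.0, -0.0, -0.086, -0.659, -0.874, -0.023] t 2.1
[0.4214752  0.0124438  0.24435723]
[0.34749383 0.03272876 0.4001924 ] [ 0.26731748 -0.06948315 -0.96110013]
```

View pics/w1.png

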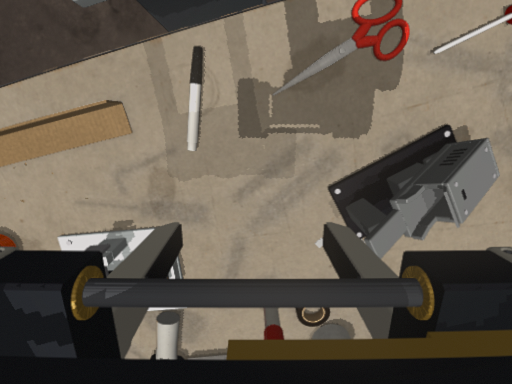

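The wrist view shows the charger on the right at about (440,190), with its tongue pointing toward the lower left. The cradle is only partly visible, at about (120,245). I'll carry on to the keeper.

Emit:
move_arm:
  plan:
    - [0,0,-0.09,-0.66,-0.87,-0.02,93]
    - [0,0,-0.09,-0.66,-0.87,-0.02,93]
    - [0,0,-0.09,-0.66,-0.87,-0.02,93]
    - [0,0,-0.09,-0.66,-0.87,-0.02,93]
    - [0,0,-0.09,-0.66,-0.87,-0.02,93]
    - [0,0,-0.09,-0.66,-0.87,-0.02,93]
    - [0,0,-0.09,-0.66,-0.87,-0.02,93]
    - [0,0,-0.09,-0.66,-0.87,-0.02,93]
    - [0,0,-0.09,-0.66,-0.87,-0.02,93]
    - [0,0,-0.09,-0.66,-0.87,-0.02,93]

```text
t: 3.15
tool_pos: [0.5372, -0.2345, 0.2491]
orientation: [-0.251, -3.131, -0.001]
force: [0.2, -0.1, 0.1]
opening: 0.093
gripper_force: 0.0
```

Run:
```python
from h import *
print(go([.536,-.236,.25],Rdown(80.6),10)[:3,3])
c=cam('wrist'); pickle.dump(c,open('w2.pkl','wb')); save(c,'w2.png')
W=world(c); z=W[...,2]; near=(abs(W[...,0]-.536)<.1)&(abs(W[...,1]+.236)<.1)
def rect(m):
    P=W[m]; r=cv2.minAreaRect(P[:,:2].astype(np.float32)); return len(P),np.round(r[0],4),np.round(r[1],4),round(r[2],2),P[:,2].mean().round(4)
print('tab',rect(near&(z>.085)&(z<.11)))
print('keeper',rect(near&(z>.058)&(z<.11)))
print('pack',rect(near&(z>.047)&(z<.055)))
# plain pack top centred, nose step
vs,us=np.where(near&(z>.085)&(z<.11)); print(us.min(),us.max(),vs.min(),vs.max())
```

```text
rows 10 [0.0, -0.001, 0.004, 0.004, -0.007, -0.004] t 3.15
[ 0.53715912 -0.23448091  0.24907706]
tab (359, array([ 0.5368, -0.2335]), array([0.0117, 0.039 ]), 81.01, np.float64(0.0962))
keeper (1694, array([ 0.5374, -0.2334]), array([0.0359, 0.1465]), 81.04, np.float64(0.0744))
pack (3002, array([ 0.5374, -0.2343]), array([0.1203, 0.1431]), 29.07, np.float64(0.0525))
247 257 164 198
```

View pics/w2.png

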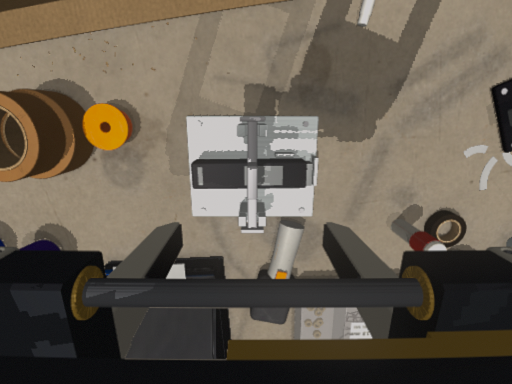

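The pack spans about (192–308, 173) and the keeper tab is at (252,180). In this view +y is to the right, and the spool at (106,127) is well clear. Descending on the tab.

Run:
```python
from h import *
go([.537,-.2337,.087],Rdown(80.9),10)
```

```text
rows 10 [-0.001, -0.0, -0.002, 0.006, 0.016, 0.647] t 3.2
```

Emit:
move_arm:
  plan:
    - [0,0,0,0.01,0.02,0.65,50]
    - [0,0,0,0.01,0.02,0.65,50]
    - [0,0,0,0.01,0.02,0.65,50]
    - [0,0,0,0.01,0.02,0.65,50]
    - [0,0,0,0.01,0.02,0.65,50]
    - [0,0,0,0.01,0.02,0.65,50]
    - [0,0,0,0.01,0.02,0.65,50]
    - [0,0,0,0,0,0.65,50]
    - [0,0,0,0,0,0.65,50]
    - [0,0,0,0,0,0.65,50]

```text
t: 4.2
tool_pos: [0.5358, -0.23, 0.0858]
orientation: [0.251, 3.131, -0.0]
force: [0.1, 0.0, -0.3]
opening: 0.05
gripper_force: 0.0
```

Emit:
move_arm:
  plan:
    - [0,0,0,0,0,0,0]
    - [0,0,0,0,0,0,0]
    - [0,0,0,0,0,0,0]
    - [0,0,0,0,0,0,0]
    - [0,0,0,0,0,0,0]
    - [0,0,0,0,0,0,0]
    - [0,0,0,0,0,0,0]
    - [0,0,0,0,0,-0.1,0]
    - [0,0,0,0,0,-0.2,0]
    - [0,0,0,0,0,-0.4,0]
  force: 25

```text
t: 5.2
tool_pos: [0.5344, -0.2307, 0.1034]
orientation: [-0.252, -3.129, 0.001]
force: [-0.4, -4.6, -3.9]
opening: 0.0122
gripper_force: 24.5
```

Emit:
move_arm:
  plan:
    - [0,0,0,0,0,-0.9,0]
    - [0,0,0,0,0,-0.9,0]
    - [0,0,0,0,0,-0.9,0]
    - [0,0,0,0.3,0.65,0,0]
    - [0,0,0,0.3,0.65,0,0]
    - [0,0,0,0.3,0.65,0,0]
    - [0,0,0,0.3,0.65,0,0]
    - [0,0,0,0.3,0.65,0,0]
    - [0,0,0,0.3,0.65,0,0]
    - [0,0,0,0.3,0.65,0,0]

```text
t: 6.2
tool_pos: [0.5016, -0.1078, 0.1721]
orientation: [-0.251, -3.131, 0.0]
force: [0.2, -0.2, -1.9]
opening: 0.0117
gripper_force: 25.0
```

Emit:
move_arm:
  plan:
    - [0,0,0,0.3,0.65,0,0]
    - [0,0,0,0.3,0.65,0,0]
    - [0,0,0,0.3,0.65,0,0]
    - [0,0,0,0.3,0.65,0,0]
    - [0,0,0,0.3,0.65,0,0]
    - [0,0,0,0.3,0.65,0,0]
    - [0,0,0,0,0,0.9,0]
    - [0,0,0,0,0,0.9,0]
    - [0,0,0,0,0,0.9,0]
    - [0,0,0,0,0,0.5,0]

```text
t: 7.2
tool_pos: [0.4719, -0.005, 0.0903]
orientation: [-0.25, -3.129, -0.0]
force: [-0.0, 0.5, -3.0]
opening: 0.0121
gripper_force: 25.0
```

Run:
```python
from h import *
s=read_state();print(s['tool_pos'],s['opening'],s['force'])
t=cam('top');sd=cam('side');save(sd,'s2.png')
for c in (t,sd):
    W=world(c);z=W[...,2]
    m=(abs(W[...,0]-.47)<.1)&(abs(W[...,1]+.01)<.06)&(z>.02)&(z<.085)
    P=W[m];print(len(P),np.percentile(P,[1,50,99],axis=0).round(3).tolist())
# pack & charger, keeper removed
W=world(t);z=W[...,2];m=(abs(W[...,0]-.536)<.1)&(abs(W[...,1]+.236)<.1)&(z>.047)&(z<.057)
P=W[m];print('pack top',cv2.minAreaRect(P[:,:2].astype(np.float32)),len(P))
ok=m[170:245,295:385];n,l,st,ce=cv2.connectedComponentsWithStats(ok.astype(np.uint8));print(st.tolist())
i=1+st[1:,4].argmax();Q=W[170:245,295:385][l==i];print(cv2.minAreaRect(Q[:,:2].astype(np.float32)),Q.mean(0))
pickle.dump(t,open('top2.pkl','wb'))
A=t['frame'][170:245,285:385];cv2.imwrite('pics/c2.png',cv2.resize(A,(600,450),interpolation=cv2.INTER_CUBIC)[:,:,::-1])
```

```text
[ 0.47187169 -0.00499354  0.09029304] 0.012121598432647339 [-0.04164015  0.51154675 -2.95017482]
98 [[0.396, -0.007, 0.058], [0.419, 0.003, 0.069], [0.453, 0.02, 0.078]]
322 [[0.396, -0.032, 0.048], [0.464, -0.011, 0.062], [0.541, 0.013, 0.084]]
pack top ((0.5358924269676208, -0.23535792529582977), (0.14344434440135956, 0.11999143660068512), 43.455291748046875) 645
[[0, 0, 90, 75, 6105], [44, 13, 1, 1, 1], [47, 14, 8, 6, 25], [43, 16, 3, 2, 3], [19, 24, 54, 22, 585], [37, 50, 1, 3, 3], [38, 50, 9, 6, 25], [46, 56, 3, 1, 3]]
((0.536624550819397, -0.23516249656677246), (0.1595696061849594, 0.03721281886100769), 81.32980346679688) [ 0.53577716 -0.23577108  0.05228321]
```

View pics/c2.png

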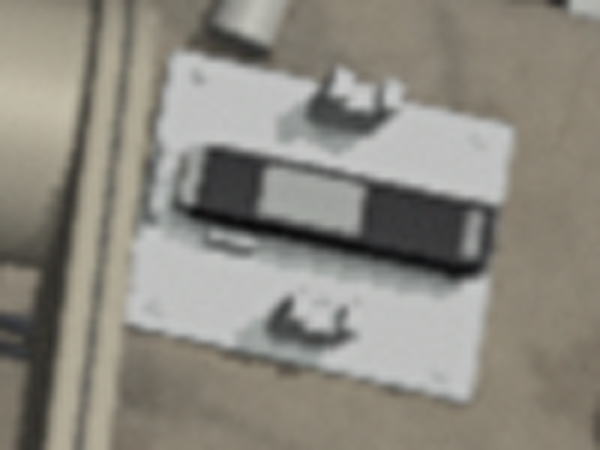

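Emit:
move_arm:
  plan:
    - [0,0,0,0,0,0.5,0]
    - [0,0,0,0,0,0.5,0]
    - [0,0,0,0,0,0.4,0]
    - [0,0,0,0,0,0.3,0]
    - [0,0,0,0,0,0.15,0]
    - [0,0,0,0,0,0.05,0]
    - [0,0,0,0,0,0.05,0]
    - [0,0,0,0,0,0,0]
    - [0,0,0,0,0,0,0]
    - [0,0,0,0,0,0,0]

```text
t: 8.3
tool_pos: [0.4735, -0.0059, 0.0438]
orientation: [0.251, 3.131, -0.0]
force: [0.0, -0.9, -2.7]
opening: 0.0116
gripper_force: 25.0
```

Run:
```python
from h import *
a=pickle.load(open('w2.pkl','rb'))['frame'][140:210,180:325]
cv2.imwrite('pics/c3.png',cv2.resize(a,(725,350),interpolation=cv2.INTER_CUBIC)[:,:,::-1])
sd=cam('side');W=world(sd);z=W[...,2]
m=(abs(W[...,0]-.47)<.1)&(abs(W[...,1]+.005)<.04)&(z>.006)&(z<.085)
P=W[m];print(len(P),np.percentile(P,[1,50,99],axis=0).round(3).tolist(),read_state()['force'],read_state()['tool_pos'])
# charger fit from w1 and top2 clouds
th=None
for n in ('w1','top'):
    W=world(pickle.load(open(n+'.pkl','rb')));P=W.reshape(-1,3);P=P[np.isfinite(P).all(1)]
    P=P[(P[:,0]>.38)&(P[:,0]<.62)&(P[:,1]>.08)&(P[:,1]<.36)&(P[:,2]>.002)&(P[:,2]<.16)]
    b=P[(P[:,2]<.018)];print(n,'base',len(b),cv2.minAreaRect(P[:,:2].astype(np.float32)))
    np.save(n+'_chg.npy',P)
    for k in (13,14,15,16,17):
        a=np.radians(k);u=np.array([-np.sin(a),np.cos(a)]);v=np.array([np.cos(a),np.sin(a)])
        Q=P[P[:,2]>.03]; s=Q[:,:2]@u; w=Q[:,:2]@v
        print(k,'lat pct',np.percentile(w,[.5,2,50,98,99.5]).round(4))
```

```text
472 [[0.399, -0.034, 0.008], [0.466, -0.014, 0.023], [0.544, 0.015, 0.084]] [ 0.63021437  0.1098712  -1.99115411] [ 0.47345391 -0.00591448  0.04368166]
w1 base 4974 ((0.5000632405281067, 0.21996338665485382), (0.2796119749546051, 0.23988449573516846), 89.96632385253906)
13 lat pct [0.5061 0.5067 0.528  0.5618 0.564 ]
14 lat pct [0.5091 0.5095 0.5287 0.5633 0.5655]
15 lat pct [0.5113 0.5117 0.5296 0.565  0.5672]
16 lat pct [0.5126 0.5133 0.5305 0.5667 0.5689]
17 lat pct [0.5132 0.5144 0.5313 0.5684 0.5706]
top base 1846 ((0.5000025033950806, 0.21983778476715088), (0.27956923842430115, 0.23999285697937012), 89.95984649658203)
13 lat pct [0.5034 0.5041 0.5307 0.5596 0.5619]
14 lat pct [0.5064 0.5069 0.5323 0.5613 0.5632]
15 lat pct [0.509  0.5093 0.5337 0.5633 0.565 ]
16 lat pct [0.5102 0.511  0.5353 0.5653 0.5668]
17 lat pct [0.5109 0.5123 0.5362 0.5671 0.5691]
```

View pics/c3.png

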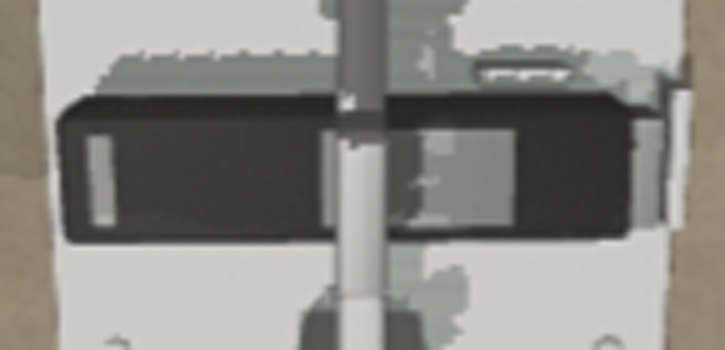

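The nose, with its step and contact strips, is at the right end (650,170), which is +y as expected. The keeper is still about 5 mm up.

Emit:
move_arm:
  plan:
    - [0,0,0,0,0,0.05,0]
    - [0,0,0,0,0,0.05,0]
    - [0,0,0,0,0,0.04,0]
    - [0,0,0,0,0,0.03,0]
    - [0,0,0,0,0,0.03,0]
    - [0,0,0,0,0,0.02,0]
    - [0,0,0,0,0,0,0]
    - [0,0,0,0,0,0,0]
    - [0,0,0,0,0,0,0]
    - [0,0,0,0,0,0,0]

```text
t: 9.35
tool_pos: [0.4733, -0.006, 0.0399]
orientation: [-0.251, -3.131, 0.0]
force: [-12.9, 0.5, 22.6]
opening: 0.0116
gripper_force: 25.0
```

Run:
```python
from h import *
s=read_state();print(s['force'],s['tool_pos'],s['wrist_torque'])
# charger: segment by profile along u at yaw 15.3
for n in ('w1','top'):
    P=np.load(n+'_chg.npy')
    # sloped surface points: fit plane family  z = z0 - tan30*(s-s0) ; hood top edges
    Q=P[P[:,2]>.05]
    # best yaw from hood/tongue left side edges: fit plane normal by ransac on the slope surfaces
    best=None
    rng=np.random.default_rng(0)
    for _ in range(1500):
        a=Q[rng.choice(len(Q),3,False)];nn=np.cross(a[1]-a[0],a[2]-a[0]);l=np.linalg.norm(nn)
        if l<1e-5: continue
        nn/=l; nn*=np.sign(nn[2])
        if abs(nn[2]-.866)>.03: continue
        d=abs((Q-a[0])@nn)<.003
        if best is None or d.sum()>best.sum(): best=d
    B=Q[best];m=B.mean(0);nn=np.linalg.svd(B-m)[2][2];nn*=np.sign(nn[2])
    print(n,best.sum(),'n',nn.round(3),'slope',np.degrees(np.arccos(nn[2])).round(1),'yaw',np.degrees(np.arctan2(-nn[0],nn[1])).round(1),'c',m.round(4), np.percentile(B,[1,99],axis=0).round(3).tolist())
    rest=Q[~best]; k=(rest-m)@nn
    h,e=np.histogram(k,bins=np.arange(-.05,.06,.004));print(dict(zip((e[:-1]*1000).round().astype(int).tolist(),h.tolist())))
```

```text
[-12.86051447   0.52479983  22.61254512] [ 0.47331456 -0.0059826   0.03985415] [ 0.08639851  2.14100259 -0.03956256]
w1 2559 n [-0.144  0.48   0.865] slope 30.1 yaw 16.7 c [0.4851 0.2648 0.0902] [[0.451, 0.216, 0.059], [0.52, 0.319, 0.119]]
{-50: 234, -46: 1175, -42: 1183, -38: 275, -34: 281, -30: 397, -26: 177, -22: 189, -18: 175, -14: 184, -10: 209, -6: 81, -2: 1, 2: 4, 6: 0, 10: 0, 14: 0, 18: 0, 22: 0, 26: 0, 30: 0, 34: 0, 38: 0, 42: 0, 46: 0, 50: 0, 54: 0}
top 559 n [-0.128  0.487  0.864] slope 30.2 yaw 14.7 c [0.4842 0.267  0.0868] [[0.449, 0.216, 0.056], [0.518, 0.319, 0.119]]
{-50: 30, -46: 225, -42: 179, -38: 25, -34: 19, -30: 49, -26: 17, -22: 11, -18: 11, -14: 13, -10: 13, -6: 23, -2: 0, 2: 34, 6: 0, 10: 0, 14: 0, 18: 0, 22: 0, 26: 0, 30: 0, 34: 0, 38: 0, 42: 0, 46: 0, 50: 0, 54: 0}
```

Emit:
move_arm:
  plan:
    - [0,0,0,0,0,-0.05,0]
    - [0,0,0,0,0,0,40]
    - [0,0,0,0,0,0,40]
    - [0,0,0,0,0,0,40]
    - [0,0,0,0,0,-0.3,40]
    - [0,0,0,0,0,-0.8,40]
    - [0,0,0,0,0,-1,40]
    - [0,0,0,0,0,-1,40]
    - [0,0,0,0,0,-1,90]
    - [0,0,0,0,0,-1,90]

```text
t: 10.35
tool_pos: [0.4732, -0.0059, 0.1682]
orientation: [0.251, 3.131, 0.0]
force: [0.7, -0.2, 0.6]
opening: 0.0518
gripper_force: 0.0
```

Run:
```python
from h import *
go([.50,.09,.29],Rdown(15),12)
W=world(cam('side'));z=W[...,2]
m=(abs(W[...,0]-.47)<.1)&(abs(W[...,1]+.005)<.05)&(z>.006)&(z<.085)
P=W[m];print(len(P),np.percentile(P,[1,50,99],axis=0).round(3).tolist())
```

```text
rows 12 [0.0, 0.0, 0.914, 0.141, 0.321, -0.406] t 10.35
346 [[0.398, -0.034, 0.006], [0.471, -0.011, 0.016], [0.544, 0.013, 0.046]]
```

Keeper stands flat with its tab top at 0.046–0.048 m.

Emit:
move_arm:
  plan:
    - [0,0,0.95,0.14,0.32,-0.5,90]
    - [0,0,0.95,0.14,0.32,-0.5,90]
    - [0,0,0.95,0.14,0.32,-0.5,90]
    - [0,0,0.95,0.14,0.32,-0.5,90]
    - [0,0,0.95,0.14,0.32,-0.5,90]
    - [0,0,0.95,0.14,0.32,-0.5,90]
    - [0,0,0.95,0.14,0.32,-0.5,90]
    - [0,0,0.95,0.14,0.32,-0.5,90]
    - [0,0,0.95,0.14,0.32,-0.5,90]
    - [0,0,0.95,0.14,0.32,-0.5,90]

```text
t: 11.4
tool_pos: [0.4896, 0.0767, 0.2925]
orientation: [1.72, 2.629, 0.0]
force: [-0.0, 0.6, -0.5]
opening: 0.0901
gripper_force: 0.0
```

Run:
```python
from h import *
s=read_state();print(s['tool_pos'],s['q'])
u=np.array([.158,.987]);g=np.array([.536,-.2355])-.052*u;print(g)
go([g[0],g[1],.15],Rdown(-9.1),20)
c=cam('wrist');pickle.dump(c,open('w3.pkl','wb'));save(c,'w3.png')
```

```text
[0.48955375 0.07669675 0.29250564] [ 5.18830775e-02 -1.73158697e-01  1.67390988e+00  1.47165599e-05
  1.64053529e+00 -3.60006177e-01]
[ 0.527784 -0.286824]
rows 20 [0.0, 0.0, 0.272, -0.741, -0.027, 0.285] t 11.4
```

View pics/w3.png

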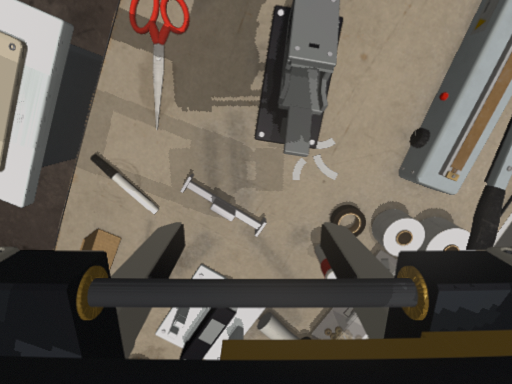

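The wrist view shows the keeper standing flat at (225,208). The charger is at (305,80), with the tongue end at (297,150), the rails at about (305,85) and the hood above them. Next I'll fit the bay axis from this view.

Run:
```python
from h import *
def fit(n,yaw0=15.5):
    W=world(pickle.load(open(n+'.pkl','rb')));P=W.reshape(-1,3);P=P[np.isfinite(P).all(1)]
    P=P[(P[:,0]>.40)&(P[:,0]<.62)&(P[:,1]>.09)&(P[:,1]<.34)&(P[:,2]>.05)&(P[:,2]<.16)]
    # floor band relative to roof plane
    rng=np.random.default_rng(0);best=None
    for _ in range(2000):
        a=P[rng.choice(len(P),3,False)];nn=np.cross(a[1]-a[0],a[2]-a[0]);l=np.linalg.norm(nn)
        if l<1e-5: continue
        nn/=l;nn*=np.sign(nn[2])
        if abs(nn[2]-.866)>.03 or a[:,1].mean()<.22: continue
        d=abs((P-a[0])@nn)<.003
        if best is None or d.sum()>best.sum(): best=d
    B=P[best];m=B.mean(0);nn=np.linalg.svd(B-m)[2][2];nn*=np.sign(nn[2])
    k=(P-m)@nn
    F=P[(k<-.035)&(k>-.05)]; 
    # tongue only: low s
    for yaw in [None]:
        r=cv2.minAreaRect(B[:,:2].astype(np.float32))
        a=np.radians(yaw0);u=np.array([-np.sin(a),np.cos(a)]);v=np.array([np.cos(a),np.sin(a)])
        print(n,'roof',len(B),nn.round(3),'yaw',np.degrees(np.arctan2(-nn[0],nn[1])).round(1),'rect',np.round(r[0],4),np.round(r[1],4),round(r[2],1))
        s=F[:,:2]@u;w=F[:,:2]@v;kk=(F-m)@nn
        print(' floor off',np.median(kk).round(4))
        c=[]
        for s0 in np.arange(.0,.3,.01):
            q=(s>s0)&(s<s0+.01)
            if q.sum()>15:
                e=np.percentile(w[q],[2,98]);c.append((s0+.005,e.mean(),e[1]-e[0],np.median(F[q][:,2])))
        print(np.round(c,4).tolist())
        sB=B[:,:2]@u;wB=B[:,:2]@v
        for s0 in np.arange(.0,.3,.015):
            q=(sB>s0)&(sB<s0+.015)
            if q.sum()>15:
                e=np.percentile(wB[q],[2,98]);print('  roof',round(s0+.0075,4),e.mean().round(4),(e[1]-e[0]).round(4),np.median(B[q][:,2]).round(4))
fit('w3');fit('w1');fit('top')
```

```text
w3 roof 3268 [-0.132  0.482  0.866] yaw 15.4 rect [0.4887 0.2634] [0.0569 0.0925] 15.1
 floor off -0.042
[[0.005, 0.5403, 0.0291, 0.1113], [0.015, 0.5403, 0.0289, 0.1057], [0.025, 0.5402, 0.0283, 0.0999], [0.035, 0.5402, 0.0534, 0.0932], [0.045, 0.5411, 0.0427, 0.0887], [0.055, 0.537, 0.0467, 0.0827], [0.065, 0.5372, 0.0466, 0.0769], [0.075, 0.5372, 0.0468, 0.0709], [0.085, 0.5373, 0.0472, 0.0662]]
  roof 0.0825 0.5409 0.0498 0.1129
  roof 0.0975 0.5404 0.0539 0.1067
  roof 0.1125 0.5408 0.0539 0.0979
  roof 0.1275 0.5411 0.0539 0.089
  roof 0.1425 0.541 0.0537 0.0805
  roof 0.1575 0.5412 0.0529 0.0722
  roof 0.1725 0.5586 0.0214 0.0663
w1 roof 2559 [-0.144  0.48   0.865] yaw 16.7 rect [0.4869 0.2686] [0.0572 0.1037] 15.1
 floor off -0.042
[[0.005, 0.5396, 0.029, 0.1111], [0.015, 0.5394, 0.0283, 0.1056], [0.025, 0.5397, 0.0284, 0.0995], [0.035, 0.5396, 0.0552, 0.0929], [0.045, 0.5382, 0.052, 0.0886], [0.055, 0.537, 0.0498, 0.0829], [0.065, 0.5371, 0.0494, 0.0773], [0.075, 0.5372, 0.0495, 0.0715], [0.085, 0.5373, 0.0494, 0.0662], [0.095, 0.5371, 0.0491, 0.06], [0.105, 0.5374, 0.0491, 
[... 194 characters left out ...]
.5406 0.0533 0.0801
  roof 0.1575 0.5406 0.0536 0.0718
  roof 0.1725 0.5404 0.0533 0.0631
top roof 559 [-0.128  0.487  0.864] yaw 14.7 rect [0.4845 0.2667] [0.0559 0.1048] 15.0
 floor off -0.0423
[[0.005, 0.5369, 0.0278, 0.1094], [0.015, 0.537, 0.0284, 0.1029], [0.025, 0.5361, 0.047, 0.0965], [0.035, 0.5373, 0.0552, 0.0919], [0.045, 0.535, 0.0498, 0.0859], [0.055, 0.5339, 0.0483, 0.0803], [0.065, 0.5346, 0.0473, 0.0745], [0.075, 0.5343, 0.0478, 0.069]]
  roof 0.0825 0.5383 0.0511 0.1121
  roof 0.0975 0.5378 0.054 0.1048
  roof 0.1125 0.5381 0.0526 0.0954
  roof 0.1275 0.5379 0.0539 0.0868
  roof 0.1425 0.5381 0.0523 0.0783
  roof 0.1575 0.5379 0.0538 0.0694
  roof 0.1725 0.5382 0.0535 0.0613
```

Emit:
move_arm:
  plan:
    - [0,0,0.27,-0.74,-0.03,0,90]
    - [0,0,0.27,-0.74,-0.03,0,90]
    - [0,0,0.27,-0.74,-0.03,0,90]
    - [0,0,0.27,-0.74,-0.03,0,90]
    - [0,0,0.27,-0.74,-0.03,0,90]
    - [0,0,0.27,-0.74,-0.03,0.2,90]
    - [0,0,0.27,-0.74,-0.03,0.2,90]
    - [0,0,0.27,-0.74,-0.03,0.2,90]
    - [0,0,0.27,-0.74,-0.03,0.2,90]
    - [0,0,0.27,-0.74,-0.03,0.2,90]

```text
t: 12.45
tool_pos: [0.5346, -0.1035, 0.2662]
orientation: [-2.068, -2.365, 0.0]
force: [-0.5, 0.1, 0.3]
opening: 0.0903
gripper_force: 0.0
```

Run:
```python
from h import *
go([.528,-.287,.15],Rdown(-9.1),10)
```

```text
rows 10 [-0.0, -0.0, 0.28, -0.737, -0.028, 0.465] t 12.45
```

Emit:
move_arm:
  plan:
    - [0,0,0.28,-0.74,-0.03,0.1,90]
    - [0,0,0.28,-0.74,-0.03,0.2,90]
    - [0,0,0.28,-0.74,-0.03,0.3,90]
    - [0,0,0.28,-0.74,-0.03,0.4,90]
    - [0,0,0.28,-0.74,-0.03,0.5,90]
    - [0,0,0.28,-0.74,-0.03,0.5,90]
    - [0,0,0.28,-0.74,-0.03,0.5,90]
    - [0,0,0.28,-0.74,-0.03,0.5,90]
    - [0,0,0.28,-0.74,-0.03,0.5,90]
    - [0,0,0.28,-0.74,-0.03,0.5,90]

```text
t: 13.45
tool_pos: [0.5272, -0.2884, 0.1655]
orientation: [-2.394, -2.034, 0.0]
force: [0.1, 0.0, -1.1]
opening: 0.09
gripper_force: 0.0
```

Run:
```python
from h import *
T=go([.528,-.287,.031],Rdown(-9.1),10);print(T.round(4))
for n in ('wrist','top'):
    c=cam(n);W=world(c);z=W[...,2]
    m=((abs(W[...,0]-.536)<.1)&(abs(W[...,1]+.236)<.1)&(z>.048)&(z<.057)).astype(np.uint8)
    k,l,st,_=cv2.connectedComponentsWithStats(m);i=1+st[1:,4].argmax();Q=W[l==i]
    r=cv2.minAreaRect(Q[:,:2].astype(np.float32));print(n,len(Q),np.round(r[0],4),np.round(r[1],4),round(r[2],2),Q[:,2].mean())
    a=np.radians(-9.1);u=np.array([-np.sin(a),np.cos(a)]);v=np.array([np.cos(a),np.sin(a)])
    s=Q[:,:2]@u;w=Q[:,:2]@v;print(np.percentile(s,[.5,99.5]).round(4),np.percentile(w,[1,99]).round(4),'grip',((np.percentile(s,.5)+.028)*u+np.percentile(w,[2,98]).mean()*v).round(4))
```

```text
rows 10 [-0.0, -0.0, -0.003, 0.006, 0.002, 0.538] t 13.45
[[ 1.616e-01  9.869e-01 -1.000e-04  5.272e-01]
 [ 9.869e-01 -1.616e-01  0.000e+00 -2.884e-01]
 [ 0.000e+00 -1.000e-04 -1.000e+00  1.655e-01]
 [ 0.000e+00  0.000e+00  0.000e+00  1.000e+00]]
wrist 6037 [ 0.5384 -0.2346] [0.1601 0.0361] 81.34 0.05258023864993753
[-0.2242 -0.0675] [0.5511 0.5864] grip [ 0.5306 -0.2836]
top 424 [ 0.5388 -0.2195] [0.1258 0.0371] 81.79 0.05245583410969996
[-0.192  -0.0693] [0.5491 0.5846] grip [ 0.5336 -0.2516]
```

Emit:
move_arm:
  plan:
    - [0,0,-0.03,0.05,0.05,0.6,70]
    - [0,0,0,0.04,0.04,0.6,70]
    - [0,0,0,0,0,0.6,70]
    - [0,0,0,0,0,0.6,70]
    - [0,0,0,0,0,0.6,70]
    - [0,0,0,0,0,0.6,70]
    - [0,0,0,0,0,0.6,70]
    - [0,0,0,0,0,0.5,70]
    - [0,0,0,0,0,0.4,70]
    - [0,0,0,0,0,0.28,70]

```text
t: 14.55
tool_pos: [0.5299, -0.2849, 0.031]
orientation: [-2.388, -2.04, 0.0]
force: [-0.1, 0.4, -0.2]
opening: 0.0698
gripper_force: 0.0
```

Emit:
move_arm:
  plan:
    - [0,0,0,0,0,0,20]
    - [0,0,0,0,0,0,20]
    - [0,0,0,0,0,0,20]
    - [0,0,0,0,0,0,20]
    - [0,0,0,0,0,0,20]
    - [0,0,0,0,0,0,20]
    - [0,0,0,0,0,0,20]
    - [0,0,0,0,0,0,20]
    - [0,0,0,0,0,0,20]
    - [0,0,0,0,0,0,20]
  force: 50

```text
t: 15.55
tool_pos: [0.5305, -0.2853, 0.0328]
orientation: [2.388, 2.04, 0.0]
force: [-0.9, 0.6, 5.5]
opening: 0.0356
gripper_force: 50.0
```

Emit:
move_arm:
  plan:
    - [0,0,0,0,0,-0.3,20]
    - [0,0,0,0,0,-0.6,20]
    - [0,0,0,0,0,-0.8,20]
    - [0,0,0,0,0,-0.9,20]
    - [0,0,0,0,0,-0.9,20]
    - [0,0,0,0,0,-0.9,20]
    - [0,0,0,0,0,-0.9,20]
    - [0,0,0,0,0,-0.9,20]
    - [0,0,0,0,0,-0.6,20]
    - [0,0,0,0,0,-0.3,20]

```text
t: 16.55
tool_pos: [0.5307, -0.2854, 0.212]
orientation: [2.387, 2.039, 0.001]
force: [-0.2, 0.1, -3.3]
opening: 0.0356
gripper_force: 50.0
```

```bash
cat >> h.py <<'E'
YAW=15.2; MOUTH=np.array([.5020,.2098,.075]); RT=Rdown(YAW,-30)
_a=np.radians(YAW);_u=np.array([-np.sin(_a),np.cos(_a),0])
F=_u*np.cos(np.pi/6)-np.array([0,0,.5]); N=_u*.5+np.array([0,0,np.cos(np.pi/6)]); V=np.cross(F,N)
def tcp(d,lift,lat=0,nose=.1315,h=.0125): return MOUTH+(d-nose)*F+(lift+h)*N+lat*V
E
python3 - <<'E'
from h import *
s=read_state();print(s['tool_pos'],s['opening'],s['force'],V)
print(tcp(-.05,.02)); go(tcp(-.05,.02),RT,20)
E
```

```text
[ 0.53070489 -0.28541643  0.21200684] 0.035599752366862886 [-0.18176464  0.11772065 -3.33930351] [0.96501649 0.26218918 0.        ]
[0.53895127 0.07379674 0.19389583]
rows 20 [-0.052, -0.245, -0.197, 0.717, 0.047, -0.144] t 16.55
```

Emit:
move_arm:
  plan:
    - [-0.05,-0.25,-0.2,0.72,0.05,-0.15,20]
    - [-0.05,-0.25,-0.2,0.72,0.05,-0.15,20]
    - [-0.05,-0.25,-0.2,0.72,0.05,-0.15,20]
    - [-0.05,-0.25,-0.2,0.72,0.05,-0.15,20]
    - [-0.05,-0.25,-0.2,0.72,0.05,-0.15,20]
    - [-0.05,-0.25,-0.2,0.72,0.05,-0.15,20]
    - [-0.05,-0.25,-0.2,0.72,0.05,-0.15,20]
    - [-0.05,-0.25,-0.2,0.72,0.05,-0.15,20]
    - [-0.05,-0.25,-0.2,0.72,0.05,-0.15,20]
    - [-0.05,-0.25,-0.2,0.72,0.05,-0.15,20]

```text
t: 17.55
tool_pos: [0.553, -0.1029, 0.2248]
orientation: [2.009, 2.122, -0.244]
force: [-0.0, -0.5, -2.0]
opening: 0.0359
gripper_force: 50.0
```

Run:
```python
from h import *
s=read_state();print(s['tool_pos'],s['opening'],s['q'].round(2)); go(tcp(-.05,.02),RT,10)
```

```text
[ 0.55297429 -0.10288576  0.22482951] 0.0359386887501741 [-0.11 -0.02  1.68 -0.26  1.42 -0.13]
rows 10 [-0.056, -0.243, -0.192, 0.706, 0.049, -0.149] t 17.55
```

Emit:
move_arm:
  plan:
    - [-0.06,-0.24,-0.19,0.7,0.05,-0.15,20]
    - [-0.06,-0.24,-0.19,0.7,0.05,-0.15,20]
    - [-0.06,-0.24,-0.19,0.7,0.05,-0.15,20]
    - [-0.06,-0.24,-0.19,0.7,0.05,-0.15,20]
    - [-0.06,-0.24,-0.19,0.7,0.05,-0.15,20]
    - [-0.06,-0.24,-0.19,0.7,0.05,-0.15,20]
    - [-0.06,-0.24,-0.19,0.7,0.05,-0.15,20]
    - [-0.06,-0.24,-0.19,0.7,0.05,-0.15,20]
    - [-0.06,-0.24,-0.19,0.7,0.05,-0.15,20]
    - [-0.06,-0.24,-0.19,0.7,0.05,-0.15,20]

```text
t: 18.55
tool_pos: [0.5395, 0.0725, 0.1948]
orientation: [1.637, 2.137, -0.431]
force: [-0.1, 0.0, -2.9]
opening: 0.0356
gripper_force: 50.0
```

Run:
```python
from h import *
s=read_state();print(s['tool_pos'],s['opening'],s['force'])
T=go(tcp(-.04,.003),RT,10)
x=np.linalg.inv(T)
for n in ('wrist','side','top'):
    c=cam(n);pickle.dump(c,open('p_'+n+'.pkl','wb'))
save(pickle.load(open('p_wrist.pkl','rb')),'w4.png')
# pack points in pitched frame: rel to mouth in F,V,N coordinates
for n in ('wrist','top','side'):
    W=world(pickle.load(open('p_'+n+'.pkl','rb')));d=W-MOUTH
    X=np.dstack([d@F,d@V,d@N]);
    m=(abs(X[...,1])<.03)&(X[...,0]>-.22)&(X[...,0]<-.03)&(X[...,2]>.044)&(X[...,2]<.07)
    P=X[m]
    if len(P)>20: print(n,len(P),np.percentile(P,[1,50,99],axis=0).round(4).tolist())
    q=P[(P[:,2]>.045)]
    if len(q)>20:
        r=cv2.minAreaRect(q[:,:2].astype(np.float32));print(np.round(r[0],4),np.round(r[1],4),round(r[2],2)); A=np.c_[q[:,0],q[:,1],np.ones(len(q))];print('plane',np.linalg.lstsq(A,q[:,2],rcond=None)[0].round(4))
    f=X[(abs(X[...,1])<.03)&(X[...,0]>-.03)&(X[...,0]<-.0)&(abs(X[...,2])<.01)]
    t=X[(abs(X[...,1])<.03)&(X[...,0]>.0)&(X[...,0]<.08)&(abs(X[...,2]-.042)<.006)]
    for k in (f,t):
        if len(k)>20: print(' chg',len(k),np.percentile(k,[2,50,98],axis=0).round(4).tolist())
```

```text
[0.53946024 0.07251637 0.19480622] 0.035575251836226014 [-0.06097596  0.04788718 -2.91404291]
rows 10 [0.004, -0.002, -0.002, 0.046, -0.001, 0.068] t 18.55
wrist 21122 [[-0.1937, -0.0251, 0.0484], [-0.1183, 0.0004, 0.0532], [-0.0578, 0.0251, 0.0665]]
[-0.1265 -0.0002] [0.0599 0.1409] 89.78
plane [-0.0147  0.0009  0.0516]
top 275 [[-0.2111, -0.0256, 0.0441], [-0.1893, -0.0042, 0.0511], [-0.0551, 0.0259, 0.0683]]
[-0.1337  0.0037] [0.1572 0.0579] 4.21
plane [-0.0098  0.0986  0.0503]
 chg 49 [[-0.0292, -0.0293, -0.0062], [-0.0179, -0.0092, -0.0021], [-0.0084, 0.0155, 0.0016]]
side 107 [[-0.2089, -0.0289, 0.0441], [-0.1861, -0.0167, 0.0499], [-0.0625, 0.0293, 0.0695]]
[-0.1397 -0.0181] [0.0554 0.1456] 69.07
plane [-0.0493  0.1833  0.0473]
 chg 41 [[-0.0292, -0.0296, -0.0093], [-0.0153, -0.0256, 0.0033], [-0.0019, 0.0237, 0.0091]]
```

View pics/w4.png

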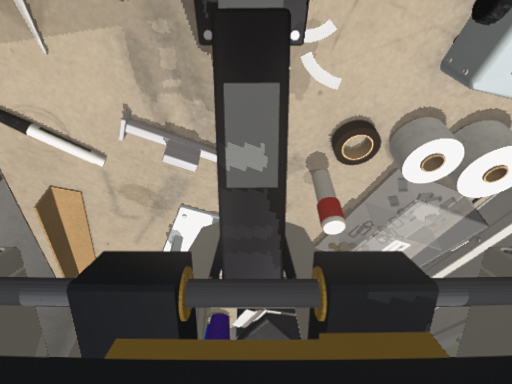

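The wrist view shows the pack straight in the fingers, running from (252,15) to (252,270). The charger base plate is at the top and the glue stick at (327,200) is clear. Lowering onto the ramp.

Emit:
move_arm:
  plan:
    - [0,0,0,0.05,0,0.07,20]
    - [0,0,0,0.05,0,0.07,20]
    - [0,0,0,0.05,0,0.07,20]
    - [0,0,0,0.05,0,0.07,20]
    - [0,0,0,0.05,0,0.07,20]
    - [0,0,0,0.05,0,0.07,20]
    - [0,0,0,0.05,0,0.07,20]
    - [0,0,0,0.04,0,0.07,20]
    - [0,0,0,0.04,0,0.06,20]
    - [0,0,0,0.04,0,0.06,20]

```text
t: 19.7
tool_pos: [0.5398, 0.0735, 0.175]
orientation: [1.638, 2.137, -0.43]
force: [-0.3, 0.5, -3.5]
opening: 0.0351
gripper_force: 50.0
```

```bash
cat >> h.py <<'E'
def rep():
    s=read_state(); d=s['tool_pos']-MOUTH; f=s['force']
    print('t',s['t'],'nose d',round(d@F+.1315,4),'lat',round(d@V,4),'lift',round(d@N-.0125,4),'force F,V,N',np.round([f@F,f@V,f@N],1),'tq',s['wrist_torque'].round(2),'open',round(s['opening'],4),s['gripper_force'])
E
python3 - <<'E'
from h import *
rep(); go(tcp(.0,.002),RT,10)
c=cam('side')
f=c['frame'][130:215,190:290];cv2.imwrite('pics/s3.png',cv2.resize(f,(700,595),interpolation=cv2.INTER_CUBIC)[:,:,::-1])
E
```

```text
t 19.7 nose d -0.041 lat 0.0008 lift 0.0034 force F,V,N [ 2.3 -0.1 -2.8] tq [ 0.35  0.13 -0.03] open 0.0351 49.97801184654236
rows 10 [0.005, -0.003, -0.004, 0.164, -0.003, 0.006] t 19.7
```

View pics/s3.png

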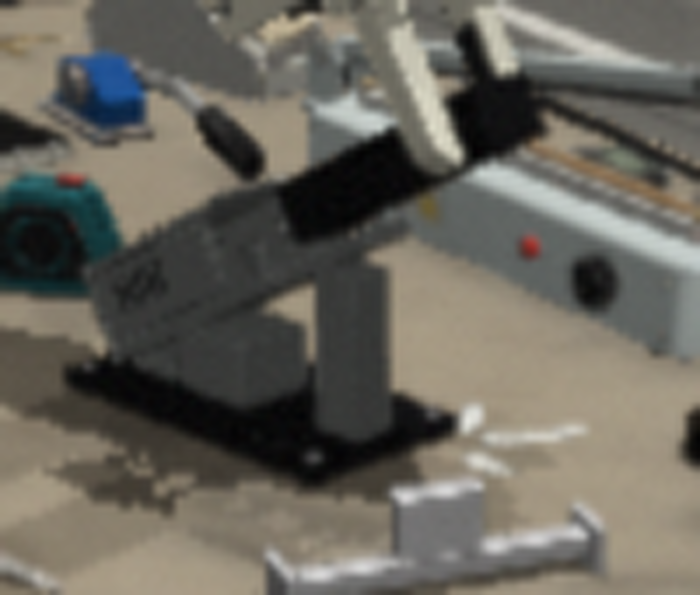

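The side view shows the pack lined up just above the tongue, with its nose at the rails (290,220). The keeper stands below it. Sliding in.

Emit:
move_arm:
  plan:
    - [0,0,0,0.16,0,0.01,20]
    - [0,0,0,0.16,0,0.01,20]
    - [0,0,0,0.16,0,0.01,20]
    - [0,0,0,0.16,0,0.01,20]
    - [0,0,0,0.16,0,0,20]
    - [0,0,0,0.16,0,0,20]
    - [0,0,0,0.16,0,0,20]
    - [0,0,0,0.16,0,0,20]
    - [0,0,0,0.16,0,0,20]
    - [0,0,0,0.16,0,0,20]

```text
t: 20.75
tool_pos: [0.531, 0.1068, 0.1543]
orientation: [1.638, 2.136, -0.429]
force: [-0.4, -0.8, -3.9]
opening: 0.0357
gripper_force: 50.0
```

```bash
python3 -c "
from h import *
rep(); go(tcp(.025,.002),RT,10)"
```

```text
t 20.75 nose d -0.0008 lat 0.001 lift 0.0027 force F,V,N [ 1.4 -0.6 -3.7] tq [ 0.35  0.2  -0.05] open 0.0357 49.97819244861603
rows 10 [0.005, -0.003, -0.004, 0.103, -0.004, 0.003] t 20.75
```

Emit:
move_arm:
  plan:
    - [0,0,0,0.1,0,0,20]
    - [0,0,0,0.1,0,0,20]
    - [0,0,0,0.1,0,0,20]
    - [0,0,0,0.1,0,0,20]
    - [0,0,0,0.1,0,0,20]
    - [0,0,0,0.1,0,0,20]
    - [0,0,0,0.1,0,0,20]
    - [0,0,0,0.1,0,0,20]
    - [0,0,0,0.1,0,0,20]
    - [0,0,0,0.1,0,0,20]

```text
t: 21.75
tool_pos: [0.5254, 0.1277, 0.1418]
orientation: [1.638, 2.137, -0.43]
force: [-0.4, -0.1, -3.5]
opening: 0.0357
gripper_force: 50.0
```

```bash
python3 -c "
from h import *
rep(); go(tcp(.042,.001),RT,10)"
```

```text
t 21.75 nose d 0.0241 lat 0.001 lift 0.0027 force F,V,N [ 1.8 -0.4 -3.1] tq [0.3  0.15 0.01] open 0.0357 49.977943897247314
rows 10 [0.004, -0.003, -0.004, 0.071, -0.004, 0.007] t 21.75
```

Emit:
move_arm:
  plan:
    - [0,0,0,0.08,0,0.01,20]
    - [0,0,0,0.08,0,0.01,20]
    - [0,0,0,0.08,0,0.01,20]
    - [0,0,0,0.08,0,0.01,20]
    - [0,0,0,0.08,0,0.01,20]
    - [0,0,0,0.08,0,0.01,20]
    - [0,0,0,0.08,0,0,20]
    - [0,0,0,0.08,0,0,20]
    - [0,0,0,0.08,0,0,20]
    - [0,0,0,0.08,0,0,20]

```text
t: 22.75
tool_pos: [0.5211, 0.1437, 0.1307]
orientation: [1.638, 2.137, -0.43]
force: [0.6, -0.3, -2.6]
opening: 0.036
gripper_force: 50.0
```

```bash
python3 -c "
from h import *
rep()"
```

```text
t 22.75 nose d 0.0441 lat 0.0011 lift 0.0013 force F,V,N [ 0.9  0.5 -2.5] tq [0.32 0.15 0.04] open 0.036 49.978163838386536
```

Emit:
move_arm:
  plan:
    - [0,0,0,0.04,0,0,20]
    - [0,0,0,0.04,0,0,20]
    - [0,0,0,0.04,0,0,20]
    - [0,0,0,0.04,0,0,20]
    - [0,0,0,0.04,0,0,20]
    - [0,0,0,0.03,0,0,20]
    - [0,0,0,0.03,0,0,20]
    - [0,0,0,0.03,0,0,20]
    - [0,0,0,0.03,0,0,20]
    - [0,0,0,0.03,0,0,20]

```text
t: 23.75
tool_pos: [0.5192, 0.1509, 0.1264]
orientation: [1.638, 2.137, -0.429]
force: [0.2, -0.1, -3.0]
opening: 0.0355
gripper_force: 50.0
```

```bash
python3 -c "
from h import *
rep()"
```

```text
t 23.75 nose d 0.0527 lat 0.0012 lift 0.0013 force F,V,N [ 1.3  0.2 -2.7] tq [0.27 0.18 0.04] open 0.0355 49.97815132141113
```

Emit:
move_arm:
  plan:
    - [0,0,0,0.03,0,0,20]
    - [0,0,0,0.03,0,0,20]
    - [0,0,0,0.03,0,0,20]
    - [0,0,0,0.03,0,0,20]
    - [0,0,0,0.03,0,0,20]
    - [0,0,0,0.03,0,0,20]
    - [0,0,0,0.03,0,0,20]
    - [0,0,0,0.03,0,0,20]
    - [0,0,0,0.03,0,0,20]
    - [0,0,0,0,0,0,20]

```text
t: 24.75
tool_pos: [0.5177, 0.1566, 0.123]
orientation: [1.638, 2.137, -0.43]
force: [0.2, 0.1, -3.3]
opening: 0.0356
gripper_force: 50.0
```

```bash
python3 -c "
from h import *
rep()"
```

```text
t 24.75 nose d 0.0595 lat 0.0012 lift 0.0013 force F,V,N [ 1.7  0.2 -2.8] tq [0.31 0.16 0.03] open 0.0356 49.9783855676651
```

Emit:
move_arm:
  plan:
    - [0,0,0,0.03,0,0,20]
    - [0,0,0,0.03,0,0,20]
    - [0,0,0,0.03,0,0,20]
    - [0,0,0,0.03,0,0,20]
    - [0,0,0,0.03,0,0,20]
    - [0,0,0,0.03,0,0,20]
    - [0,0,0,0.03,0,0,20]
    - [0,0,0,0,0,0,20]
    - [0,0,0,0,0,0,20]
    - [0,0,0,0,0,0,20]

```text
t: 25.75
tool_pos: [0.5166, 0.1609, 0.1204]
orientation: [1.638, 2.136, -0.429]
force: [-0.2, 0.2, -3.0]
opening: 0.0355
gripper_force: 50.0
```

```bash
python3 -c "
from h import *
rep()"
```

```text
t 25.75 nose d 0.0646 lat 0.0012 lift 0.0013 force F,V,N [ 1.7 -0.2 -2.5] tq [ 0.33  0.13 -0.04] open 0.0355 49.978262186050415
```

Emit:
move_arm:
  plan:
    - [0,0,0,0.03,0,0,20]
    - [0,0,0,0.03,0,0,20]
    - [0,0,0,0.03,0,0,20]
    - [0,0,0,0.03,0,0,20]
    - [0,0,0,0.03,0,0,20]
    - [0,0,0,0.03,0,0,20]
    - [0,0,0,0.03,0,0,20]
    - [0,0,0,0,0,0,20]
    - [0,0,0,0,0,0,20]
    - [0,0,0,0,0,0,20]

```text
t: 26.75
tool_pos: [0.5156, 0.1645, 0.1184]
orientation: [1.638, 2.135, -0.431]
force: [-0.2, -4.9, 1.1]
opening: 0.0361
gripper_force: 50.0
```

```bash
python3 -c "
from h import *
rep()"
```

```text
t 26.75 nose d 0.0689 lat 0.0013 lift 0.0014 force F,V,N [-4.6 -1.5 -1.3] tq [-0.7   0.11 -0.03] open 0.0361 49.98455107212067
```

Emit:
move_arm:
  plan:
    - [0,0,0,0.03,0,0,20]
    - [0,0,0,0.03,0,0,20]
    - [0,0,0,0.03,0,0,20]
    - [0,0,0,0.03,0,0,20]
    - [0,0,0,0.02,0,0,20]
    - [0,0,0,0.02,0,0,20]
    - [0,0,0,0.02,0,0,20]
    - [0,0,0,0,0,0,20]
    - [0,0,0,0,0,0,20]
    - [0,0,0,0,0,0,20]

```text
t: 27.75
tool_pos: [0.5146, 0.1683, 0.1162]
orientation: [1.638, 2.135, -0.431]
force: [-0.4, -5.5, 1.0]
opening: 0.0354
gripper_force: 50.0
```

```bash
python3 -c "
from h import *
rep()"
```

```text
t 27.75 nose d 0.0733 lat 0.0013 lift 0.0015 force F,V,N [-5.  -1.8 -1.7] tq [-0.68  0.08 -0.01] open 0.0354 49.984726309776306
```

Emit:
move_arm:
  plan:
    - [0,0,0,0.02,0,0,20]
    - [0,0,0,0.02,0,0,20]
    - [0,0,0,0.02,0,0,20]
    - [0,0,0,0.02,0,0,20]
    - [0,0,0,0.02,0,0,20]
    - [0,0,0,0,0,0,20]
    - [0,0,0,0,0,0,20]
    - [0,0,0,0,0,0,20]
    - [0,0,0,0,0,0,20]
    - [0,0,0,0,0,0,20]

```text
t: 28.75
tool_pos: [0.5145, 0.1693, 0.1157]
orientation: [1.637, 2.133, -0.432]
force: [1.3, -10.2, 5.2]
opening: 0.0359
gripper_force: 50.0
```

```bash
python3 -c "
from h import *
rep()"
```

```text
t 28.75 nose d 0.0744 lat 0.0014 lift 0.0016 force F,V,N [-11.5  -1.4  -0.6] tq [-1.75 -0.04 -0.04] open 0.0359 49.998645186424255
```

Emit:
move_arm:
  plan:
    - [0,0,0,0.02,0,0,20]
    - [0,0,0,0.02,0,0,20]
    - [0,0,0,0.02,0,0,20]
    - [0,0,0,0.02,0,0,20]
    - [0,0,0,0,0,0,20]
    - [0,0,0,0,0,0,20]
    - [0,0,0,0,0,0,20]
    - [0,0,0,0,0,0,20]
    - [0,0,0,0,0,0,20]
    - [0,0,0,0,0,0,20]

```text
t: 29.75
tool_pos: [0.5145, 0.1696, 0.1158]
orientation: [1.637, 2.13, -0.434]
force: [1.0, -18.3, 10.3]
opening: 0.0359
gripper_force: 50.0
```

```bash
python3 -c "
from h import *
rep()"
```

```text
t 29.75 nose d 0.0747 lat 0.0015 lift 0.0018 force F,V,N [-20.6  -3.8  -0. ] tq [-3.1  -0.   -0.08] open 0.0359 50.0247448682785
```

Emit:
move_arm:
  plan:
    - [0,0,0,0.02,0,0,20]
    - [0,0,0,0.02,0,0,20]
    - [0,0,0,0,0,0.02,20]
    - [0,0,0,0,0,0.02,20]
    - [0,0,0,0,0,0.01,20]
    - [0,0,0,0,0,0,20]
    - [0,0,0,0,0,0,20]
    - [0,0,0,0,0,0,20]
    - [0,0,0,0,0,0,20]
    - [0,0,0,0,0,0,20]

```text
t: 30.75
tool_pos: [0.5149, 0.1695, 0.1152]
orientation: [1.637, 2.129, -0.434]
force: [-0.3, -20.0, 16.5]
opening: 0.0359
gripper_force: 50.1
```

```bash
python3 -c "
from h import *
rep()"
```

```text
t 30.75 nose d 0.0748 lat 0.0019 lift 0.0012 force F,V,N [-24.9  -5.5   4.7] tq [-3.48  0.22 -0.06] open 0.0359 50.0704300403595
```

Emit:
move_arm:
  plan:
    - [0,0,0,-0.05,0,0,20]
    - [0,0,0,-0.05,0,0,20]
    - [0,0,0,0,0,0,60]
    - [0,0,0,0,0,0,60]
    - [0,0,0,0,0,0,60]
    - [0,0,0,0,0,0,60]
    - [0,0,0,0,0,0,60]
    - [0,0,0,0,0,-0.1,60]
    - [0,0,0,0,0,-0.4,60]
    - [0,0,0,0,0,-0.8,60]

```text
t: 31.75
tool_pos: [0.5086, 0.1861, 0.1407]
orientation: [1.638, 2.137, -0.433]
force: [0.6, -0.2, 0.7]
opening: 0.0599
gripper_force: 0.0
```

```bash
python3 -c "
from h import *
rep()
print(read_state()['tool_pos'])"
```

```text
t 31.75 nose d 0.0774 lat 0.0001 lift 0.0321 force F,V,N [-0.6  0.6  0.5] tq [ 0.23  0.15 -0.  ] open 0.0599 0.0
[0.5085607  0.18611841 0.140661  ]
```

Released and clear. Backing off and checking.

Emit:
move_arm:
  plan:
    - [0,0,0,0,0,-0.9,60]
    - [0,0,0,0,0,-0.9,60]
    - [0,0,0,0,0,-0.9,60]
    - [0,0,0,-0.3,0,-0.9,60]
    - [0,0,0,-0.6,0,-0.6,60]
    - [0,0,0,-0.8,0,-0.3,60]
    - [0,0,0,-0.8,0,-0.3,60]
    - [0,0,0,-0.8,0,-0.2,60]
    - [0,0,0,-0.6,0,0,60]
    - [0,0,0,-0.3,0,0,60]

```text
t: 32.75
tool_pos: [0.5166, 0.1572, 0.3032]
orientation: [1.639, 2.135, -0.428]
force: [-0.4, 0.1, -0.0]
opening: 0.0596
gripper_force: 0.0
```

Run:
```python
from h import *
s=read_state();print(s['tool_pos'],s['dq'].round(3))
c=cam('wrist');save(c,'w5.png')
for n,c in (('wrist',c),('top',cam('top'))):
    W=world(c);d=W-MOUTH;X=np.dstack([d@F,d@V,d@N])
    P=X[(abs(X[...,1])<.03)&(X[...,0]>-.12)&(X[...,0]<-.004)&(abs(X[...,2]-.032)<.006)]
    print(n,len(P),np.percentile(P,[.5,50,99.5],axis=0).round(4).tolist() if len(P) else '')
    if n=='top':
        for k,r in (('glue',(262,282,145,170)),('tape',(102,137,190,222)),('spool',(385,412,225,252))):
            q=W[r[2]:r[3],r[0]:r[1]].reshape(-1,3);q=q[q[:,2]>.02];print(k,len(q),q.mean(0).round(3),q[:,2].max().round(3))
            W0=world(pickle.load(open('top.pkl','rb')));q=W0[r[2]:r[3],r[0]:r[1]].reshape(-1,3);q=q[q[:,2]>.02];print('  was',len(q),q.mean(0).round(3))
```

```text
[0.51658567 0.15722208 0.30317497] [-0.098 -0.058  0.024 -0.004 -0.003 -0.112]
wrist 2886 [[-0.086, -0.0152, 0.029], [-0.0463, 0.0029, 0.032], [-0.0109, 0.0205, 0.0341]]
top 99 [[-0.0908, -0.0184, 0.0261], [-0.0694, -0.0101, 0.0297], [-0.0372, 0.0184, 0.0331]]
glue 119 [ 0.659 -0.016  0.08 ] 0.099
  was 123 [ 0.658 -0.016  0.08 ]
tape 1116 [0.38  0.223 0.663] 0.695
  was 363 [0.482 0.439 0.052]
spool 351 [ 0.444 -0.426  0.03 ] 0.042
  was 353 [ 0.444 -0.426  0.03 ]
```

View pics/w5.png

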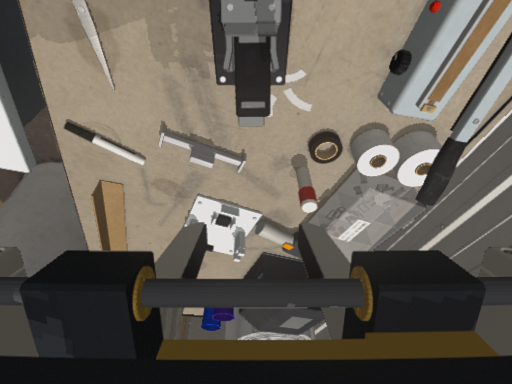

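The pack sits in the bay with its tail at (253,110). That puts the nose about 74 mm past the mouth, matching where the push hit the stop. The keeper is flat at (200,150), and the glue stick and spool haven't moved. The arm hides the tape measure in the top view, but the arm never went near it.

```bash
python3 -c "
from plant import *
print(close_job())"
```

```text
the job is handed in; nothing more can be done
None
```

The job is handed in: the keeper stands flat on the clear worktop, and the pack is home against the charger's stop after a 25 N push. The glue stick and spool measure unmoved; the arm hid the tape measure in the last check, but nothing went near it.

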